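# Pull the failed board from the tester and tip it to the light

### The job

The board with the red sticker on its grip has failed: switch off its own slot, using the toggle in front of it, and only then draw the board up out of its guides. Raise it clear above the tester and tip it to about 45 degrees with the component side looking up, so that the light falls on the parts, and finish while holding it there, still, in the gripper. Leave the two good boards seated and switched on, and the meter, tray and brush where they are.

Things in the scene. Friction and masses are not known exactly. Their poses are not given: they have to be found in the camera images.
- tester: cream bench tester, a flat steel case 260 (x) x 280 (y) x 45 mm tall, standing fixed on the bench; origin at the centre of its underside, x axis from its switch edge (near the robot) to its far edge, y along the row of slots, z up. Three board slots stand side by side on its top at y = -75, 0 and +75 mm, x = +45 mm; at x = -85 mm a toggle switch stands before each slot.
- slot0 (a point): floor of the black edge socket of slot 0 (y = -75 mm on the tester), where the bottom edge of the seated board stands, 47 mm above the bench; axes as the tester's. A pair of white guides, 99 mm apart (x), holds the board's two upright edges with about 1.4 mm play; they reach 62 mm above the case top (107 mm above the bench).
- slot1 (a point): floor of the black edge socket of slot 1 (y = 0 mm on the tester), where the bottom edge of the seated board stands, 47 mm above the bench; axes as the tester's. A pair of white guides, 99 mm apart (x), holds the board's two upright edges with about 1.4 mm play; they reach 62 mm above the case top (107 mm above the bench).
- slot2 (a point): floor of the black edge socket of slot 2 (y = 75 mm on the tester), where the bottom edge of the seated board stands, 47 mm above the bench; axes as the tester's. A pair of white guides, 99 mm apart (x), holds the board's two upright edges with about 1.4 mm play; they reach 62 mm above the case top (107 mm above the bench).
- switch0_tip (a point): the steel toggle before slot 0: a bat lever 34 mm long with a blue sleeve on its head, which is 10 mm thick; this point lies in the head, 30 mm from the pivot. The pivot is 53 mm above the bench, 130 mm from the slot's middle towards the robot; the lever swings along the tester's x.
- switch1_tip (a point): the steel toggle before slot 1: a bat lever 34 mm long with a blue sleeve on its head, which is 10 mm thick; this point lies in the head, 30 mm from the pivot. The pivot is 53 mm above the bench, 130 mm from the slot's middle towards the robot; the lever swings along the tester's x.
- switch2_tip (a point): the steel toggle before slot 2: a bat lever 34 mm long with a blue sleeve on its head, which is 10 mm thick; this point lies in the head, 30 mm from the pivot. The pivot is 53 mm above the bench, 130 mm from the slot's middle towards the robot; the lever swings along the tester's x.
- switch0 (a joint): angle of the toggle before slot 0: -0.35 rad = ON, leaning to the tester's near edge (towards the robot); +0.35 rad = OFF, leaning to the boards. It snaps over past the middle and needs about 2 N at the head.
- switch1 (a joint): angle of the toggle before slot 1: -0.35 rad = ON, leaning to the tester's near edge (towards the robot); +0.35 rad = OFF, leaning to the boards. It snaps over past the middle and needs about 2 N at the head.
- switch2 (a joint): angle of the toggle before slot 2: -0.35 rad = ON, leaning to the tester's near edge (towards the robot); +0.35 rad = OFF, leaning to the boards. It snaps over past the middle and needs about 2 N at the head.
- failed_center (a point): centre of the failed board, with a RED sticker wrapped over the top of its grip; a green circuit board 96 wide (x) x 3.2 thick (y) x 84 mm tall with a black grip bar 64 (x) x 12 (y) x 24 mm along its top, 106 mm tall in all, about 0.18 kg; half-way up (53 mm). Component side = +y (parts up to 17 mm proud, all lower than 67 mm above the bottom edge), z up when seated. It can stand in any of the three slots.
- failed_edge (a point): middle of the bottom edge (gold contacts) of that board, 53 mm below its centre; same axes. Seated, the board stands loosely in its socket: only its weight resists the pull.
- good_a_center (a point): centre of a good board, GREEN sticker on its grip; a green circuit board 96 wide (x) x 3.2 thick (y) x 84 mm tall with a black grip bar 64 (x) x 12 (y) x 24 mm along its top, 106 mm tall in all, about 0.18 kg; half-way up (53 mm). Component side = +y (parts up to 17 mm proud, all lower than 67 mm above the bottom edge), z up when seated. It can stand in any of the three slots.
- good_a_edge (a point): middle of the bottom edge (gold contacts) of that board, 53 mm below its centre; same axes. Seated, the board stands loosely in its socket: only its weight resists the pull.
- good_b_center (a point): centre of the other good board, GREEN sticker on its grip; a green circuit board 96 wide (x) x 3.2 thick (y) x 84 mm tall with a black grip bar 64 (x) x 12 (y) x 24 mm along its top, 106 mm tall in all, about 0.18 kg; half-way up (53 mm). Component side = +y (parts up to 17 mm proud, all lower than 67 mm above the bottom edge), z up when seated. It can stand in any of the three slots.
- good_b_edge (a point): middle of the bottom edge (gold contacts) of that board, 53 mm below its centre; same axes. Seated, the board stands loosely in its socket: only its weight resists the pull.
- failed_grip (a point): centre of the grip bar of the failed board, 41 mm above its centre (94 mm above its bottom edge); same axes; the bar is 12 mm thick along y.
- meter_center (a point): centre of a yellow and black hand multimeter, 150 x 76 x 32 mm, lying on the bench; bystander.
- tray_center (a point): middle of a black open tray with spare boards, 160 x 110 x 45 mm (boards to 64 mm), on the bench; bystander.
- brush: black cleaning brush 170 mm long lying on the bench; bystander.

How it is judged:
On the way, in this order (a step that is already met when the one before it is completed fails the run):
1. the slot of the failed board is switched off while the board is still seated ((((horizontal distance between failed_center and slot0 below 0.03 m and z of failed_edge in the frame of slot0 below 0.006 m) and value of joint switch0 above 0.2 rad) or ((horizontal distance between failed_center and slot1 below 0.03 m and z of failed_edge in the frame of slot1 below 0.006 m) and value of joint switch1 above 0.2 rad) or ((horizontal distance between failed_center and slot2 below 0.03 m and z of failed_edge in the frame of slot2 below 0.006 m) and value of joint switch2 above 0.2 rad))), for 0.2 s.
2. the failed board is drawn up out of its guides (height (world z) of failed_edge above 0.115 m), for 0.1 s.
At the end, for the whole second after the job is handed in: Failed board still and held only by the fingers, bottom edge above the guides (over 120 mm up), component side up, 30 to 60 degrees from upright; its slot off; good boards seated (within 10 mm) and on; meter, tray and brush within 30 mm of their start (height (world z) of failed_edge above 0.12 m and angle between failed_center's own y axis and vertical between 0.52 and 1.05 rad and contact force between failed and the fingers above 2 N and contact force between failed and tester below 0.3 N and contact force between failed and good_a below 0.3 N and contact force between failed and good_b below 0.3 N and contact force between failed and tray below 0.3 N and contact force between failed and meter below 0.3 N and contact force between failed and brush below 0.3 N and contact force between failed and table below 0.3 N and linear speed of failed below 0.03 m/s and angular speed of failed below 0.2 rad/s and (((horizontal distance between good_a_center and slot0 below 0.03 m and z of good_a_edge in the frame of slot0 below 0.006 m) and value of joint switch0 below -0.2 rad) or ((horizontal distance between good_b_center and slot0 below 0.03 m and z of good_b_edge in the frame of slot0 below 0.006 m) and value of joint switch0 below -0.2 rad) or (value of joint switch0 above 0.2 rad and not (horizontal distance between good_a_center and slot0 below 0.03 m) and not (horizontal distance between good_b_center and slot0 below 0.03 m))) and (((horizontal distance between good_a_center and slot1 below 0.03 m and z of good_a_edge in the frame of slot1 below 0.006 m) and value of joint switch1 below -0.2 rad) or ((horizontal distance between good_b_center and slot1 below 0.03 m and z of good_b_edge in the frame of slot1 below 0.006 m) and value of joint switch1 below -0.2 rad) or (value of joint switch1 above 0.2 rad and not (horizontal distance between good_a_center and slot1 below 0.03 m) and not (horizontal distance between good_b_center and slot1 below 0.03 m))) and (((horizontal distance between good_a_center and slot2 below 0.03 m and z of good_a_edge in the frame of slot2 below 0.006 m) and value of joint switch2 below -0.2 rad) or ((horizontal distance between good_b_center and slot2 below 0.03 m and z of good_b_edge in the frame of slot2 below 0.006 m) and value of joint switch2 below -0.2 rad) or (value of joint switch2 above 0.2 rad and not (horizontal distance between good_a_center and slot2 below 0.03 m) and not (horizontal distance between good_b_center and slot2 below 0.03 m))) and distance of each of good_a_center, good_b_center from where it was at the start of the episode below 0.01 m and distance of each of meter_center, tray_center, brush from where it was at the start of the episode below 0.03 m); the arm keeps its last pose, push and grip.
It fails at once if the failed board is drawn (more than 10 mm) while its slot is still on ((horizontal distance between failed_center and slot0 below 0.03 m and z of failed_edge in the frame of slot0 above 0.01 m and value of joint switch0 below 0 rad) or (horizontal distance between failed_center and slot1 below 0.03 m and z of failed_edge in the frame of slot1 above 0.01 m and value of joint switch1 below 0 rad) or (horizontal distance between failed_center and slot2 below 0.03 m and z of failed_edge in the frame of slot2 above 0.01 m and value of joint switch2 below 0 rad)).
It fails at once if the slot of a good board is switched off ((horizontal distance between good_a_center and slot0 below 0.03 m and value of joint switch0 above 0 rad) or (horizontal distance between good_a_center and slot1 below 0.03 m and value of joint switch1 above 0 rad) or (horizontal distance between good_a_center and slot2 below 0.03 m and value of joint switch2 above 0 rad) or (horizontal distance between good_b_center and slot0 below 0.03 m and value of joint switch0 above 0 rad) or (horizontal distance between good_b_center and slot1 below 0.03 m and value of joint switch1 above 0 rad) or (horizontal distance between good_b_center and slot2 below 0.03 m and value of joint switch2 above 0 rad)).
It fails at once if a good board is pulled or pushed out of place (more than 15 mm) (distance of any of good_a_center, good_b_center from where it was at the start of the episode above 0.015 m).
It fails at once if the meter, the tray or the brush is moved more than 30 mm (distance of any of meter_center, tray_center, brush from where it was at the start of the episode above 0.03 m).
It also fails if it takes over 40 s, if anything falls off the work surface, if the arm or the gripper's body presses on something with over 40 N, if the wrist force passes 120 N, or if a joint passes its speed limit or range.

### The arm

A 7-joint arm with a two-finger parallel gripper is mounted at the origin on the work surface. World frame = base frame: x ahead of the robot, y to its left, z up, the work surface at z = 0. Lengths are in m, angles in rad, forces in N, time in s.
With the tool pointing down it reaches from about 0.425 to 0.95 m from the base axis. Payload 4.7 kg.
Tool frame: the origin (TCP) lies at the very end of the fingers, on their centre line; the grasp point (between the pads) lies 19 mm behind it (arm.tcp_to_grasp is the distance from the TCP to the grasp point, in m); z points along the fingers, y is the line along which they close (so a half turn about z gives the same grasp; the last joint's range is limited). The gripper opens to 85 mm and grips with 20 to 120 N. Pads are 22 mm wide; open, the fingers measure 114 mm over their backs; the gripper's body (76 mm by 85 mm) begins 54 mm behind the grasp point. The pads swing forward as they close: fully open they stand 13 mm farther back than shut.
Start: joints at [-1.342, 0.469, -0.049, 1.532, 0.024, 1.141, -0.082], TCP at [0.172, 0.653, 0.231] pointing down, gripper open.
Joint ranges: [-2.59, 2.59], [-0.33, 1.99], [-1.39, 1.29], [0.1, 2.45], [-1.04, 4.18], [0.21, 1.99], [-2.66, 2.66]. Speed limits (rad/s): [2.57, 2.57, 3.14, 3.14, 3.14, 3.14, 3.14].

### API

Orientations are given as a rotation vector (axis times angle).
In Python, from rig import arm, eyes, nets gives the robot as it stands.
- The arm moves only by the tool move_arm, never from a script. Its argument "increments" is a list of rows, each an object of numbers: "x", "y", "z": the shift along the tool's x, y, z in cm; "ax", "ay", "az": the turn, a rotation vector about the tool's x, y, z in rad. A call has exactly 5 rows; each row is the pose to reach, as a shift and turn from the pose commanded when the call began, along the tool's axes at that moment; what a row does not reach only later rows make up. A row lasts 1/10 s, in which the tool goes at most 50 mm and 8.59 degrees, less where a joint would pass 70% of its speed; a pose out of reach is approached as far as the arm can. A call with a gripper value outside its range is refused whole. "claw" is the gripper's target within -1 to 1 (fully open at 1, half-way at 0, shut at -1), set as the call begins (left out, the last holds). The fingers move at their own pace and stop on an object; "grip_force" is the grip in N (left out, the last holds). Time passes only in rows, so rows that repeat a pose let the fingers close, or fill a call up. It gives the time, the measured TCP pose, the force, the opening and the grip force at its end, in the units of the state.
- arm.read_state(): the state, without advancing time (a new reading comes with each control period).
- eyes.grab_frame(name): name is "scene" or "top" or "wrist"; returns a dict with "frame" (384x512x3 uint8, blue, green, red), "z_map" (384x512 float32, m along the optical axis (not along the pixel's ray), 0 where there is no reading), "mtx" (3x3 intrinsics, pixels), "camera_from_world" (4x4, takes a point from world to camera coordinates). Camera axes: x right, y down, z forward; pixel columns grow to the right and rows downward; lengths in m; the calibration is good to about 2 mm. A picture is of the moment at which its call begins.
- arm.finish_job(): hands the job in; it is judged then, once.
Trained networks look in the newest picture that a camera, given by its name, has taken for a name from the list of things; names that differ only in an ending like _2 or _b are one class to them, and where a whole thing is asked for, a point or a joint stands for the part that bears it (a point fixed in the world has none). Each returns a list of dicts, best first, with "confidence" (0 to 1); they miss things now and then, are a little off and sometimes report something else, mostly with a low value. They report only what shows in the picture. A call takes as long as a camera call.
- nets.spot_in(target, camera): "position" ([x, y, z] in m, in world coordinates, good to about 4 mm: the middle of the surface that is visible of it).
The state is a dict: "t": time; "joint_pos": joint angles; "qd": joint speeds; "effort": joint torques, N m; "tool_pos": TCP position; "orientation": TCP orientation; "force": force on the tool from outside, world axes, zero at the start; "wrist_torque": the same for the moment, N m; "width": finger opening in m; "grip_force": force on a finger pad.
Only numpy, scipy, OpenCV 4.12 (cv2) and the standard library are available. Lean on these libraries where they do the work, as an engineer would, in place of code of your own. Each camera call takes 0.05 s, during which the arm holds its last target. There are 200 camera calls.

## Working session

There is one attempt and no reset: what is moved stays moved. The work goes in short steps, Python scripts to look and compute and a tool call to move; the robot and the scene stay as the last step left them, time stands still between calls to the robot, and variables do not carry over. Pictures are saved under pics/ and viewed, at most 10 in all, crops included, and the job is handed in when it is done.

Besides the shell and the picture viewer there is one more tool, called after ">>>" as name([rows], argument=value, ...), one row to a line, values as JSON. move_arm: Moves the arm, as the interface text tells. Its arguments: {"type":"object","properties":{"increments":{"type":"array","items":{"type":"object","properties":{"x":{"type":"number"},"y":{"type":"number"},"z":{"type":"number"},"ax":{"type":"number"},"ay":{"type":"number"},"az":{"type":"number"}}}},"claw":{"type":"number"},"grip_force":{"type":"number"}},"required":["increments"]}

```bash
mkdir -p pics; cat > h.py <<'E'
import numpy as np, cv2
from scipy.spatial.transform import Rotation as R
from rig import arm, eyes, nets
np.set_printoptions(precision=4,suppress=True)
def world(f,u,v):
    z=f["z_map"][int(v),int(u)]; p=np.linalg.inv(f["mtx"])@[u,v,1]*z
    return (np.linalg.inv(f["camera_from_world"])@np.r_[p,1])[:3]
def cloud(f):
    z=f["z_map"].astype(float); v,u=np.mgrid[:384,:512]
    p=np.stack([u,v,np.ones_like(u)],-1)@np.linalg.inv(f["mtx"]).T*z[...,None]
    T=np.linalg.inv(f["camera_from_world"]); return p@T[:3,:3].T+T[:3,3]
def st():
    s=arm.read_state(); print({k:np.round(s[k],4) for k in("t","joint_pos","tool_pos","orientation","force","width","grip_force")}); return s
def to_tool(s,d): return R.from_rotvec(s["orientation"]).inv().apply(d)*100
E
python3 - <<'E'
from h import *
s=st(); print(R.from_rotvec(s["orientation"]).as_matrix())
a=[]
for c in("scene","top"):
    f=eyes.grab_frame(c); cv2.imwrite(f"pics/{c}0.png",f["frame"]); np.savez(f"{c}0.npz",**f)
    for n in("failed_center","good_a_center","switch0_tip","switch1_tip","switch2_tip","failed_grip","tester","tray_center","meter_center","brush"):
        print(c,n,[(np.round(d["position"],3),round(d["confidence"],2)) for d in nets.spot_in(n,c)][:4])
E
```

```text
{'t': np.float64(0.0), 'joint_pos': array([-1.3419,  0.4695, -0.0486,  1.5337,  0.0241,  1.141 , -0.0823]), 'tool_pos': array([0.1719, 0.6521, 0.2302]), 'orientation': array([-0.4038, -3.1154,  0.0032]), 'force': array([ 0.6506, -0.3607,  0.3318]), 'width': np.float64(0.0855), 'grip_force': np.float64(0.0)}
[[-0.967   0.2549 -0.0004]
 [ 0.2549  0.967  -0.002 ]
 [-0.0001 -0.002  -1.    ]]
scene failed_center [(array([0.618, 0.007, 0.108]), 0.61)]
scene good_a_center [(array([0.651, 0.156, 0.105]), 0.91)]
scene switch0_tip []
scene switch1_tip []
scene switch2_tip [(array([0.591, 0.1  , 0.044]), 0.17)]
scene failed_grip [(array([0.62 , 0.008, 0.114]), 0.97)]
scene tester [(array([0.596, 0.104, 0.045]), 0.94), (array([0.62 , 0.007, 0.105]), 0.57)]
scene tray_center [(array([0.56 , 0.438, 0.031]), 0.84)]
scene meter_center [(array([ 0.465, -0.444,  0.03 ]), 0.66), (array([0.63 , 0.077, 0.106]), 0.21)]
scene brush [(array([ 0.32 , -0.347,  0.016]), 0.67)]
top failed_center [(array([0.604, 0.004, 0.147]), 0.66)]
top good_a_center [(array([0.637, 0.15 , 0.132]), 0.57)]
top switch0_tip []
top switch1_tip []
top switch2_tip []
top failed_grip [(array([0.604, 0.006, 0.141]), 0.45), (array([0.559, 0.079, 0.042]), 0.28)]
top tester [(array([0.56 , 0.078, 0.04 ]), 0.8)]
top tray_center [(array([ 0.309, -0.346,  0.017]), 0.67)]
top meter_center [(array([ 0.456, -0.447,  0.035]), 0.65)]
top brush [(array([ 0.309, -0.35 ,  0.017]), 0.82)]
```

View pics/scene0.png

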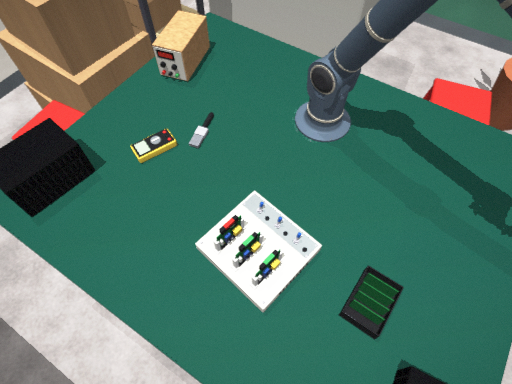

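View pics/top0.png

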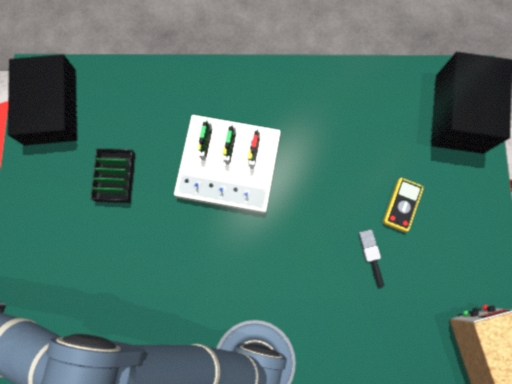

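The red-sticker board shows at scene (229,225) and top (254,142), at the robot's right end of the row, so it is in slot 0. The toggles run along the near edge, at top (196–246,188–196). Next I'll fit the tester's pose.

```bash
cat > fit.py <<'E'
from h import *
for c in("scene","top"):
    f=dict(np.load(c+"0.npz")); P=cloud(f); x,y,z=P[...,0],P[...,1],P[...,2]; b,g,r=[f["frame"][...,i].astype(int) for i in range(3)]
    roi=(x>.4)&(x<.85)&(y>-.15)&(y<.32)&(f["z_map"]>0)
    m=roi&(z>.034)&(z<.056)
    (cx,cy),(w,h),a=cv2.minAreaRect((P[m][:,:2]*1000).astype(np.float32)); print(c,"rect",cx,cy,w,h,a,"z",np.median(z[m]))
    for n,k in(("red",(r>120)&(g<70)&(b<70)),("grn",(g>120)&(r<70)&(b<110)),("blue",(b>110)&(r<90)&(b-g>40))):
        q=(k&roi).astype(np.uint8); N,L,S,C=cv2.connectedComponentsWithStats(q)
        for i in range(1,N):
            if S[i,4]>2: print(c,n,C[i],S[i,4],np.median(P[L==i],axis=0), P[L==i][:,2].max())
E
python3 fit.py
```

```text
scene rect 586.3439331054688 79.52372741699219 281.9427490234375 261.0146484375 79.93792724609375 z 0.04570152189826715
scene red [230.  223.5] 16 [0.6173 0.0055 0.1522] 0.1542778927478533
scene red [223.6667 226.3333] 3 [ 0.6336 -0.0041  0.1536] 0.154724804325443
scene grn [247. 195.] 5 [ 0.4416 -0.0578 -0.0003] 0.0029862854192355126
scene grn [236.5 204.5] 4 [ 0.4908 -0.0662  0.0012] 0.0029204557831650213
scene grn [216.5 222.5] 4 [ 0.5802 -0.0825  0.0006] 0.003400741231518012
scene grn [208. 230.] 3 [ 0.6181 -0.0881  0.0037] 0.003948266445203519
scene grn [219. 235.] 3 [ 0.6535 -0.0056  0.1332] 0.13355160628660723
scene grn [249.5 241.5] 8 [0.6298 0.08   0.1493] 0.15122950207795594
scene grn [271. 259.] 7 [0.6411 0.1549 0.1502] 0.1542200747089023
scene grn [265.     263.6667] 3 [0.6606 0.1493 0.1539] 0.15571514416176524
scene blue [261.1818 204.0909] 11 [0.4819 0.0249 0.0805] 0.08824042598433968
scene blue [279.4615 219.    ] 13 [0.496  0.0981 0.0813] 0.08667116881171943
scene blue [227.     235.0476] 21 [0.6327 0.004  0.1042] 0.10654581747827652
scene blue [298.75   234.8333] 12 
[... 6230 characters left out ...]
 0.415   0.2062 -0.0002] 0.006065315901987223
top grn [192.2857 218.5714] 7 [0.4132 0.1904 0.001 ] 0.006132788669515055
top grn [161.8333 220.8333] 6 [0.4083 0.2828 0.0003] 0.002949019060327407
top grn [153.6667 221.6667] 3 [0.4033 0.3072 0.003 ] 0.005119501620028277
top grn [157. 221.] 4 [ 0.4071  0.2979 -0.001 ] 0.005900046330922226
top grn [176.6667 221.    ] 3 [ 0.4075  0.2371 -0.0001] 0.006474932968462133
top grn [179. 222.] 3 [0.4047 0.2304 0.0003] 0.0009382210050730144
top grn [194.2 222.4] 5 [0.4012 0.1845 0.003 ] 0.0067510661350151935
top grn [170.     222.6667] 3 [ 0.4022  0.2574 -0.0012] 0.002911996624943125
top grn [174.3333 222.6667] 3 [0.4008 0.2447 0.0005] 0.004792133329662329
```

>>> move_arm([
  {"x":-2.9,"y":-3.6,"z":-0.2},
  {"x":-5.8,"y":-7.2,"z":-0.4},
  {"x":-8.7,"y":-10.8,"z":-0.6},
  {"x":-11.6,"y":-14.4,"z":-0.8},
  {"x":-14.5,"y":-18,"z":-1},
], claw=-1)

```text
invalid input
```

>>> move_arm([
  {"x":-2.9,"y":-3.6,"z":-0.2},
  {"x":-5.8,"y":-7.2,"z":-0.4},
  {"x":-8.7,"y":-10.8,"z":-0.6},
  {"x":-11.6,"y":-14.4,"z":-0.8},
  {"x":-14.5,"y":-18,"z":-1},
])

```text
invalid input
```

>>> move_arm([
  {"x":-2.9,"y":-3.6,"az":-0.02},
  {"x":-5.8,"y":-7.2,"az":-0.04},
  {"x":-8.7,"y":-10.8,"az":-0.06},
  {"x":-11.6,"y":-14.4,"az":-0.08},
  {"x":-14.5,"y":-17.5,"az":-0.08},
])

```text
invalid input
```

```bash
python3 - <<'E'
from h import *
s=st(); print(R.from_rotvec(s["orientation"]).as_matrix())
f=eyes.grab_frame("wrist"); cv2.imwrite("pics/w1.png",f["frame"]); np.savez("w1.npz",**f)
for n in("failed_grip","switch0_tip"): print(n,[(np.round(d["position"],3),round(d["confidence"],2)) for d in nets.spot_in(n,"wrist")][:4])
E
```

```text
{'t': np.float64(1.1), 'joint_pos': array([-1.3419,  0.4686, -0.0486,  1.5325,  0.0241,  1.141 , -0.0823]), 'tool_pos': array([0.172 , 0.6527, 0.2313]), 'orientation': array([-0.4038, -3.1155, -0.0001]), 'force': array([ 0.2778,  0.9242, -0.2993]), 'width': np.float64(0.085), 'grip_force': np.float64(0.0)}
[[-0.967   0.2549 -0.0001]
 [ 0.2549  0.967   0.    ]
 [ 0.0001  0.     -1.    ]]
failed_grip []
switch0_tip []
```

View pics/w1.png

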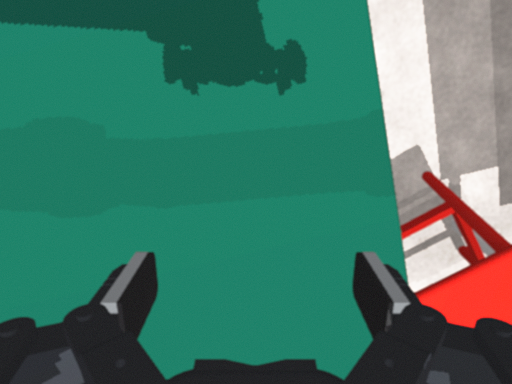

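The wrist picture shows bare bench between the open fingers (at 130,280 and 380,280), so the arm has not moved. I'll resend the rows with all six fields.

>>> move_arm([
  {"x":-2.9,"y":-3.6,"z":-0.2,"ax":0,"ay":0,"az":0},
  {"x":-5.8,"y":-7.2,"z":-0.4,"ax":0,"ay":0,"az":0},
  {"x":-8.7,"y":-10.8,"z":-0.6,"ax":0,"ay":0,"az":0},
  {"x":-11.6,"y":-14.4,"z":-0.8,"ax":0,"ay":0,"az":0},
  {"x":-14.5,"y":-18,"z":-1,"ax":0,"ay":0,"az":0},
], claw=-1, grip_force=40)

```text
t: 1.75
tool_pos: [0.267, 0.44, 0.2416]
orientation: [0.404, 3.115, 0.001]
force: [0.5, 1.0, 0.2]
width: 0.0122
grip_force: 0.0
```

>>> move_arm([
  {"x":-2.9,"y":-3.6,"z":-0.2,"ax":0,"ay":0,"az":0},
  {"x":-5.8,"y":-7.2,"z":-0.4,"ax":0,"ay":0,"az":0},
  {"x":-8.7,"y":-10.8,"z":-0.6,"ax":0,"ay":0,"az":0},
  {"x":-11.6,"y":-14.4,"z":-0.8,"ax":0,"ay":0,"az":0},
  {"x":-14.5,"y":-18,"z":-1,"ax":0,"ay":0,"az":0},
])

```text
t: 2.25
tool_pos: [0.3612, 0.2289, 0.2518]
orientation: [0.403, 3.115, 0.002]
force: [0.9, 1.0, 0.6]
width: 0.0
grip_force: 0.0
```

>>> move_arm([
  {"x":-2.9,"y":-3.6,"z":0,"ax":0,"ay":0,"az":-0.02},
  {"x":-5.8,"y":-7.2,"z":0,"ax":0,"ay":0,"az":-0.04},
  {"x":-8.7,"y":-10.8,"z":0,"ax":0,"ay":0,"az":-0.06},
  {"x":-11.6,"y":-14.4,"z":0,"ax":0,"ay":0,"az":-0.08},
  {"x":-14.5,"y":-17.5,"z":0,"ax":0,"ay":0,"az":-0.08},
])

```text
t: 2.75
tool_pos: [0.4567, 0.0222, 0.2518]
orientation: [0.28, 3.128, 0.001]
force: [0.8, 0.9, 0.6]
width: -0.0002
grip_force: 0.0
```

```bash
python3 - <<'E'
from h import *
s=st(); print(R.from_rotvec(s["orientation"]).as_matrix())
f=eyes.grab_frame("wrist"); cv2.imwrite("pics/w2.png",f["frame"]); np.savez("w2.npz",**f)
for n in("failed_grip","switch0_tip"): print(n,[(np.round(d["position"],3),round(d["confidence"],2)) for d in nets.spot_in(n,"wrist")][:4])
E
```

```text
{'t': np.float64(2.75), 'joint_pos': array([-0.5377,  0.0804,  0.4268,  2.0201, -0.0391,  1.0474,  1.2998]), 'tool_pos': array([0.4567, 0.0222, 0.2518]), 'orientation': array([0.2797, 3.128 , 0.0013]), 'force': array([0.7877, 0.9041, 0.6001]), 'width': np.float64(-0.0002), 'grip_force': np.float64(0.0)}
[[-0.9841  0.1774  0.0011]
 [ 0.1774  0.9841  0.0007]
 [-0.001   0.0009 -1.    ]]
failed_grip [(array([0.501, 0.17 , 0.084]), 0.72), (array([ 0.6  , -0.001,  0.152]), 0.64)]
switch0_tip [(array([0.473, 0.022, 0.086]), 0.43)]
```

View pics/w2.png

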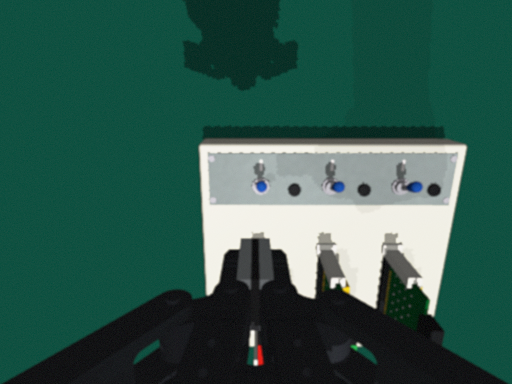

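The wrist picture shows toggle 0 (blue) at (261,186), with the others at (338,187) and (414,188). The tester edges are square to the tool. I'll drop in behind toggle 0 and push.

>>> move_arm([
  {"x":1.6,"y":0,"z":3,"ax":0,"ay":0,"az":0},
  {"x":1.6,"y":0,"z":7,"ax":0,"ay":0,"az":0},
  {"x":1.6,"y":0,"z":11,"ax":0,"ay":0,"az":0},
  {"x":1.6,"y":0,"z":15,"ax":0,"ay":0,"az":0},
  {"x":1.6,"y":0,"z":18,"ax":0,"ay":0,"az":0},
])

```text
t: 3.4
tool_pos: [0.4392, 0.0289, 0.0694]
orientation: [-0.275, -3.128, -0.0]
force: [-0.8, 0.7, 0.1]
width: -0.0001
grip_force: 0.0
```

```bash
python3 - <<'E'
from h import *
f=dict(np.load("w2.npz")); P=cloud(f); b,g,r=[f["frame"][...,i].astype(int) for i in range(3)]
q=((b>110)&(r<90)&(b-g>40)).astype(np.uint8); N,L,S,C=cv2.connectedComponentsWithStats(q)
c=np.array([.585,.080]);th=-.178; M=np.array([[np.cos(th),np.sin(th)],[-np.sin(th),np.cos(th)]])
for i in range(1,N):
    if S[i,4]>20: p=np.median(P[L==i],axis=0); print(C[i],p,M@(p[:2]-c))
s=st(); print(M@(s["tool_pos"][:2]-c))
E
```

```text
[261. 186.] [0.4755 0.024  0.0845] [-0.0978 -0.0745]
[338.6506 186.5904] [0.4895 0.097  0.0843] [-0.097  -0.0001]
[416.5432 186.7284] [0.5029 0.1706 0.0845] [-0.0969  0.0746]
{'t': np.float64(3.4), 'joint_pos': array([-0.4677,  0.3401,  0.3672,  2.2386, -0.2159,  0.5968,  1.4554]), 'tool_pos': array([0.4392, 0.0289, 0.0694]), 'orientation': array([-0.2748, -3.1276, -0.0004]), 'force': array([-0.8088,  0.6738,  0.0954]), 'width': np.float64(-0.0001), 'grip_force': np.float64(0.0)}
[-0.1344 -0.0761]
```

>>> move_arm([
  {"x":-1.2,"y":0,"z":0,"ax":0,"ay":0,"az":0},
  {"x":-2.2,"y":0,"z":0,"ax":0,"ay":0,"az":0},
  {"x":-3.0,"y":0,"z":0,"ax":0,"ay":0,"az":0},
  {"x":-3.8,"y":0,"z":0,"ax":0,"ay":0,"az":0},
  {"x":-4.4,"y":0,"z":0,"ax":0,"ay":0,"az":0},
])

```text
t: 3.9
tool_pos: [0.4804, 0.0209, 0.0721]
orientation: [-0.277, -3.119, -0.004]
force: [-19.9, 5.3, 24.8]
width: 0.0002
grip_force: 13.1
```

>>> move_arm([
  {"x":1.0,"y":0,"z":0,"ax":0,"ay":0,"az":0},
  {"x":2.0,"y":0,"z":-1,"ax":0,"ay":0,"az":0},
  {"x":2.0,"y":0,"z":-5,"ax":0,"ay":0,"az":0},
  {"x":2.0,"y":0,"z":-10,"ax":0,"ay":0,"az":0},
  {"x":2.0,"y":0,"z":-15,"ax":0,"ay":0,"az":0},
])

```text
t: 4.4
tool_pos: [0.4645, 0.0227, 0.224]
orientation: [0.28, 3.127, 0.001]
force: [1.7, 1.2, 0.2]
width: 0.0
grip_force: 0.0
```

```bash
cat > tog.py <<'E'
from h import *
f=eyes.grab_frame("wrist"); cv2.imwrite("pics/w3.png",f["frame"]); P=cloud(f); b,g,r=[f["frame"][...,i].astype(int) for i in range(3)]
c=np.array([.585,.080]);th=-.178; M=np.array([[np.cos(th),np.sin(th)],[-np.sin(th),np.cos(th)]])
for n,m in(("blue",(b>110)&(r<90)&(b-g>40)),("red",(r>110)&(g<60)&(b<60))):
  N,L,S,C=cv2.connectedComponentsWithStats(m.astype(np.uint8))
  for i in range(1,N):
    if S[i,4]>15: p=np.median(P[L==i],axis=0); print(n,C[i],p,M@(p[:2]-c))
s=st(); print(M@(s["tool_pos"][:2]-c))
E
python3 tog.py
```

```text
blue [344.9184 187.7857] [0.4898 0.0969 0.0844] [-0.0967 -0.0002]
blue [430.1237 187.8866] [0.5032 0.1704 0.0844] [-0.0965  0.0744]
blue [259.6286 208.5714] [0.4956 0.0206 0.0847] [-0.0775 -0.0743]
{'t': np.float64(4.45), 'joint_pos': array([-0.5428,  0.1192,  0.4473,  2.031 , -0.0651,  0.9865,  1.3285]), 'tool_pos': array([0.4697, 0.0229, 0.2321]), 'orientation': array([0.2795, 3.1125, 0.0094]), 'force': array([ 1.9578, -0.4672,  6.3304]), 'width': np.float64(-0.0002), 'grip_force': np.float64(0.0)}
[-0.1033 -0.0766]
```

Toggle 0 has moved to x = -77.5 mm, which is OFF. The other two are unchanged. Next I'll go above the failed board.

>>> move_arm([
  {"x":-2,"y":0,"z":-2.5,"ax":0,"ay":0,"az":0},
  {"x":-5.5,"y":0,"z":-5,"ax":0,"ay":0,"az":0},
  {"x":-9,"y":0,"z":-5,"ax":0,"ay":0,"az":0},
  {"x":-12.5,"y":0.1,"z":-5,"ax":0,"ay":0,"az":0},
  {"x":-15.5,"y":0.1,"z":-5,"ax":0,"ay":0,"az":0},
], claw=0.3)

```text
t: 4.95
tool_pos: [0.6193, -0.0036, 0.2728]
orientation: [0.278, 3.126, 0.001]
force: [0.7, 0.2, -0.1]
width: 0.0557
grip_force: 0.0
```

>>> move_arm([
  {"x":0,"y":0,"z":0,"ax":0,"ay":0,"az":0},
  {"x":0,"y":0,"z":0,"ax":0,"ay":0,"az":0},
  {"x":0,"y":0,"z":0,"ax":0,"ay":0,"az":0},
  {"x":0,"y":0,"z":0,"ax":0,"ay":0,"az":0},
  {"x":0,"y":0,"z":0,"ax":0,"ay":0,"az":0},
])

```text
t: 5.45
tool_pos: [0.6163, -0.0031, 0.2718]
orientation: [0.278, 3.129, 0.001]
force: [0.5, 0.4, 0.4]
width: 0.0558
grip_force: 0.0
```

```bash
python3 tog.py
```

```text
blue [343.5508   5.2458] [0.4916 0.0968 0.0847] [-0.0949  0.    ]
blue [429.4486   4.8505] [0.5044 0.1703 0.0847] [-0.0953  0.0746]
blue [258.4167  26.7083] [0.4957 0.0206 0.0856] [-0.0774 -0.0742]
blue [270.4211 178.1053] [0.6323 0.0088 0.1026] [ 0.0591 -0.0618]
red [260.2884 178.7038] [0.6142 0.0008 0.1541] [ 0.0428 -0.0728]
{'t': np.float64(5.5), 'joint_pos': array([-0.4203,  0.3596,  0.4783,  1.653 , -0.1775,  1.1717,  1.4944]), 'tool_pos': array([ 0.6164, -0.0031,  0.2717]), 'orientation': array([0.2784, 3.1289, 0.0011]), 'force': array([-0.3256,  0.0413,  0.5715]), 'width': np.float64(0.0555), 'grip_force': np.float64(0.0)}
[ 0.0456 -0.0762]
```

View pics/w3.png

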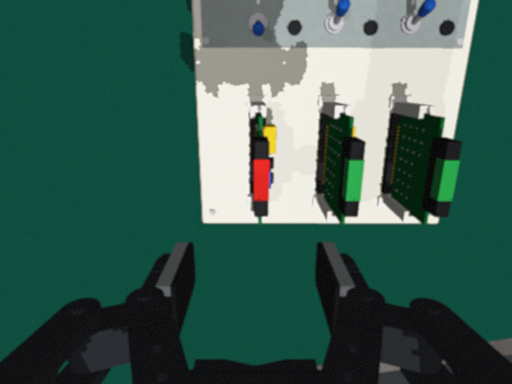

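The red grip sits at (260,178), with its top at z = 0.154 and 3 mm in y off the tool, centred between the fingers in the picture. The green boards are at (352,178) and (443,178), clear of the descent. I'll descend with a small y correction.

>>> move_arm([
  {"x":0.1,"y":0.25,"z":4,"ax":0,"ay":0,"az":0},
  {"x":0.1,"y":0.25,"z":8,"ax":0,"ay":0,"az":0},
  {"x":0.1,"y":0.25,"z":11.5,"ax":0,"ay":0,"az":0},
  {"x":0.1,"y":0.25,"z":13.8,"ax":0,"ay":0,"az":0},
  {"x":0.1,"y":0.25,"z":14.8,"ax":0,"ay":0,"az":0},
])

```text
t: 6.0
tool_pos: [0.6146, -0.0004, 0.1209]
orientation: [-0.278, -3.125, 0.001]
force: [0.2, -0.2, 0.5]
width: 0.0556
grip_force: 0.0
```

>>> move_arm([
  {"x":0,"y":0,"z":0,"ax":0,"ay":0,"az":0},
  {"x":0,"y":0,"z":0,"ax":0,"ay":0,"az":0},
  {"x":0,"y":0,"z":0,"ax":0,"ay":0,"az":0},
  {"x":0,"y":0,"z":0,"ax":0,"ay":0,"az":0},
  {"x":0,"y":0,"z":0,"ax":0,"ay":0,"az":0},
], claw=-1, grip_force=60)

```text
t: 6.5
tool_pos: [0.6177, -0.0008, 0.1252]
orientation: [0.279, 3.126, 0.001]
force: [-0.9, -0.4, 5.5]
width: 0.0108
grip_force: 60.9
```

Gripped: the width is about 11 mm at 60 N and side force is low. Drawing it straight up.

>>> move_arm([
  {"x":0,"y":0,"z":-0.8,"ax":0,"ay":0,"az":0},
  {"x":0,"y":0,"z":-2,"ax":0,"ay":0,"az":0},
  {"x":0,"y":0,"z":-3.5,"ax":0,"ay":0,"az":0},
  {"x":0,"y":0,"z":-5.5,"ax":0,"ay":0,"az":0},
  {"x":0,"y":0,"z":-7.5,"ax":0,"ay":0,"az":0},
])

```text
t: 7.0
tool_pos: [0.6158, -0.0007, 0.1998]
orientation: [-0.279, -3.128, -0.0]
force: [0.2, 0.1, -1.8]
width: 0.011
grip_force: 59.8
```

>>> move_arm([
  {"x":0,"y":0,"z":-3,"ax":0,"ay":0,"az":0},
  {"x":0,"y":0,"z":-6,"ax":0,"ay":0,"az":0},
  {"x":0,"y":0,"z":-9,"ax":0,"ay":0,"az":0},
  {"x":0,"y":0,"z":-12,"ax":0,"ay":0,"az":0},
  {"x":0,"y":0,"z":-14,"ax":0,"ay":0,"az":0},
])

```text
t: 7.5
tool_pos: [0.6162, -0.001, 0.3417]
orientation: [0.279, 3.127, 0.001]
force: [0.5, -0.6, -2.0]
width: 0.0113
grip_force: 59.9
```

```bash
python3 - <<'E'
from h import *
st(); f=eyes.grab_frame("scene"); cv2.imwrite("pics/s4.png",cv2.resize(f["frame"][130:330,130:400],None,fx=2.5,fy=2.5))
E
```

```text
{'t': np.float64(7.5), 'joint_pos': array([-0.4372,  0.3137,  0.4943,  1.5541, -0.1529,  1.31  ,  1.4686]), 'tool_pos': array([ 0.6162, -0.001 ,  0.3417]), 'orientation': array([0.2792, 3.127 , 0.0014]), 'force': array([ 0.4758, -0.6039, -1.9535]), 'width': np.float64(0.0113), 'grip_force': np.float64(59.884)}
```

View pics/s4.png

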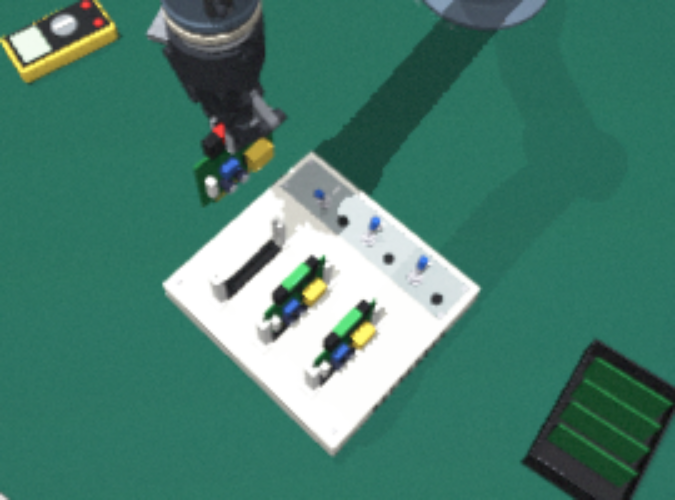

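The crop shows the board in the gripper at (225,170), with its parts facing the camera. The slot at (255,270) is empty, both good boards are seated, and only toggle 0 (320,195) leans towards the boards. Now I'll tip it.

>>> move_arm([
  {"x":0,"y":0,"z":0,"ax":-0.08,"ay":0,"az":0},
  {"x":0,"y":0,"z":0,"ax":-0.16,"ay":0,"az":0},
  {"x":0,"y":0,"z":0,"ax":-0.24,"ay":0,"az":0},
  {"x":0,"y":0,"z":0,"ax":-0.32,"ay":0,"az":0},
  {"x":0,"y":0,"z":0,"ax":-0.4,"ay":0,"az":0},
])

```text
t: 8.05
tool_pos: [0.6155, -0.001, 0.3384]
orientation: [0.27, 3.033, 0.619]
force: [-0.0, -0.3, -2.7]
width: 0.0114
grip_force: 59.9
```

>>> move_arm([
  {"x":0,"y":0,"z":0,"ax":-0.08,"ay":0,"az":0},
  {"x":0,"y":0,"z":0,"ax":-0.16,"ay":0,"az":0},
  {"x":0,"y":0,"z":0,"ax":-0.24,"ay":0,"az":0},
  {"x":0,"y":0,"z":0,"ax":-0.32,"ay":0,"az":0},
  {"x":0,"y":0,"z":0,"ax":-0.39,"ay":0,"az":0},
])

```text
t: 8.55
tool_pos: [0.6155, -0.0015, 0.3379]
orientation: [0.253, 2.826, 1.182]
force: [-0.2, 1.0, -1.8]
width: 0.011
grip_force: 59.9
```

>>> move_arm([
  {"x":0,"y":0,"z":0,"ax":0,"ay":0,"az":0},
  {"x":0,"y":0,"z":0,"ax":0,"ay":0,"az":0},
  {"x":0,"y":0,"z":0,"ax":0,"ay":0,"az":0},
  {"x":0,"y":0,"z":0,"ax":0,"ay":0,"az":0},
  {"x":0,"y":0,"z":0,"ax":0,"ay":0,"az":0},
])

```text
t: 9.05
tool_pos: [0.6164, 0.0, 0.3388]
orientation: [0.249, 2.827, 1.178]
force: [-0.4, -0.7, -1.1]
width: 0.0109
grip_force: 60.0
```

```bash
python3 - <<'E'
from h import *
s=st(); print(R.from_rotvec(s["orientation"]).as_matrix(), s["qd"])
f=eyes.grab_frame("scene"); cv2.imwrite("pics/s5.png",cv2.resize(f["frame"][130:330,130:400],None,fx=2.5,fy=2.5))
E
```

```text
{'t': np.float64(9.05), 'joint_pos': array([-0.0002,  0.3695,  0.3822,  1.6781, -0.9204,  1.4217,  2.0586]), 'tool_pos': array([0.6164, 0.    , 0.3388]), 'orientation': array([0.2494, 2.8273, 1.1781]), 'force': array([-0.4482, -0.6917, -1.1221]), 'width': np.float64(0.0109), 'grip_force': np.float64(59.9914)}
[[-0.9845  0.1229  0.1252]
 [ 0.1754  0.6932  0.699 ]
 [-0.0009  0.7102 -0.704 ]] [ 0.0038  0.0026  0.0017  0.0019 -0.0031 -0.0005  0.0002]
```

View pics/s5.png

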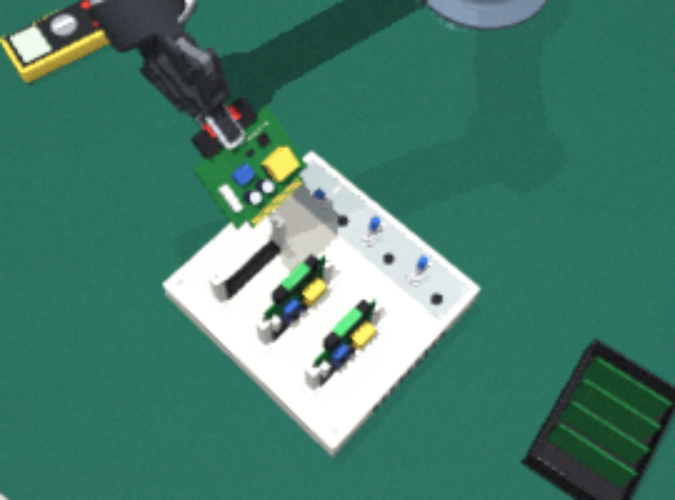

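The board is at about 45° with its parts up at (250,170), clear of the tester. The good boards are seated, the toggles are right, and the arm is still.

```bash
python3 -c "
from rig import arm; print(arm.finish_job())"
```

```text
the job is handed in; nothing more can be done
None
```

The job is handed in, result not reported back: I switched slot 0 off first, then drew the failed board and held it still at about 45° with the parts up; the last picture shows both good boards seated and switched on, and nothing came near the meter, tray or brush.

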